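Seat the keyed filter holder in the photometer's filter port

TASK

Pick up the filter holder with the flat upright grip plate (not the plain plug with the round knob, which stays where it stands) and set it on top of the filter port with its oblong key lying across the slot, so that it rests there and cannot yet go in. Then turn it on the spot, pressing lightly, until the key lines up with the slot and drops in fully home, flange down flush on the housing, and let go.

Things in the scene. Friction and masses are not known exactly. Their poses are not given: they have to be found in the camera images.
- holder_grip (a point): Keyed holder, loose, 62 mm tall, stands on its key. From below: aluminium key 56 x 24 x 14 mm; white flange, 80 mm across, 5 thick; white upright grip plate 50 long, 14 thick, 43 high, parallel to the key. Point: on the axis, 44 mm above the key's underside. x along plate and key, y across the plate (grip so), z up. Fits either way round. Starts 34 degrees or more off the slot's direction.
- slot_mouth (a point): Centre of the port's slot at the level of its top face. Rectangular slot 66 mm long, 34 wide, 18 deep, 2 mm chamfer; x along it, y across, z up. The key has 5 mm to spare all round and enters within about 10 degrees. Key resting across the slot: holder_grip is 44 mm above this point; fully home, flange on the top face: 30 mm above.
- port: The filter port: fixed aluminium block 100 (x) x 92 (y) x 45 mm high, a black lens barrel 30 mm across and 8 mm long on each 100 mm side, a screw head at each top corner, the slot in the middle of its top, parallel to the 100 mm sides. Origin: centre of its underside, on the worktop.
- plug_centre (a point): The plain plug, loose, to be left alone: same white flange 80 mm across, but a round aluminium foot 48 mm across and a round white knob 28 mm across; 62 mm tall. Point: its centre, half-way up.
Mind the look-alikes: they are no part of the job. What is shaped like the part that bears holder_grip but turquoise is not meant.

How it is judged (in metres and radians):
On the way, in this order (a step that is already met when the one before it is completed fails the run):
1. the keyed holder is set on the port, centred within 15 mm, its key resting on the top face (within 5 mm of it) and more than 15 degrees off the slot's direction (horizontal distance between holder_grip and slot_mouth below 0.015 m and z of holder_grip in the frame of slot_mouth between 0.04 and 0.049 m and angle between the x axis of holder_grip and the x axis of slot_mouth, either way round above 0.26 rad and contact force between keyed_holder and port above 0.3 N), for 0.1 s.
2. turned in line, the key has dropped fully into the slot (horizontal distance between holder_grip and slot_mouth below 0.01 m and z of holder_grip in the frame of slot_mouth below 0.033 m), for 0.2 s.
At the end, for the whole second after the job is handed in: The keyed holder is fully home in the port's slot (flange within 3 mm of the top face, centred within 10 mm, key within 15 degrees of the slot, upright within 5 degrees) and released; the plain plug is within 30 mm of where it stood (all of step 2 and angle between the x axis of holder_grip and the x axis of slot_mouth, either way round below 0.26 rad and angle between holder_grip's own z axis and vertical below 0.09 rad and distance of plug_centre from where it was at the start of the episode below 0.03 m); the robot touches nothing.
It fails at once if the holder is pressed on the port with more than 45 N (contact force between keyed_holder and port above 45 N).
It fails at once if the plain plug is moved by more than 30 mm (distance of plug_centre from where it was at the start of the episode above 0.03 m).
It also fails if it takes over 48 s, if anything falls off the work surface, if the arm or the gripper's body presses on something with over 40 N, if the wrist force passes 120 N, or if a joint passes its speed limit or range.

ROBOT

A 6-joint arm with a two-finger parallel gripper is mounted at the origin on a cart in front of the work surface, level with it; the furniture and walls round the work are solid. World frame = base frame: x ahead of the robot, y to its left, z up, the work surface at z = 0. Lengths are in mm, angles in rad, forces in N, time in s.
With the tool pointing down it reaches from about 350 to 875 mm from the base axis. Payload 4.2 kg.
Tool frame: the origin (TCP) lies between the finger pads; the fingertips stand 17 mm ahead of it and the grasp point (between the pads) lies 2 mm behind it; z points along the fingers, y is the line along which they close (so a half turn about z gives the same grasp; the last joint's range is limited). The gripper opens to 87 mm and grips with 3 to 60 N. Pads are 19 mm wide; open, the fingers measure 117 mm over their backs; the gripper's body (75 mm by 190 mm) begins 51 mm behind the grasp point.
Start: joints at [1.459, 0.385, 0.008, 0, -1.194, -0.259], TCP at [226.443, 582.514, 239.55] pointing down, gripper open.
Joint ranges: [-3.14, 3.14], [-1.21, 2.06], [-1.07, 1.41], [-3.16, 2.05], [-2.99, -0.16], [-3.1, 3.1]. Speed limits (rad/s): [2.79, 2.79, 3.14, 3.14, 3.14, 3.14].

INTERFACE

Orientations are given as a unit quaternion [x, y, z, w].
In Python, from bench import * gives the robot as it stands.
- The arm moves only by the shell command python3 -m crank 'ROWS' [OPENING] [FORCE]. ROWS is JSON, a list of rows, each a list of 6 numbers: the shift along the tool's x, y, z in m, then the turn, a rotation vector about the tool's x, y, z in rad. In form: [[tx, ty, tz, rx, ry, rz], ...]. A call has 1 to 20 rows; each row is the pose to reach, as a shift and turn from the pose commanded when the call began, along the tool's axes at that moment; what a row does not reach only later rows make up. A row lasts 1/10 s, in which the tool goes at most 50 mm and 8.59 degrees, less where a joint would pass 70% of its speed; a pose out of reach is approached as far as the arm can. A call with a gripper value outside its range is refused whole. OPENING is the opening, from 0 (shut) to 1 (fully open), set as the call begins (- or left out, the last holds). The fingers move at their own pace and stop on an object; FORCE is the grip in N (left out, the last holds). Time passes only in rows, so rows that repeat a pose let the fingers close. It gives the time, the measured TCP pose, the force, the opening and the grip force at its end, in the units of the state.
- observe(): the state, without advancing time (a new reading comes with each control period).
- capture(name): name is "scene" or "top"; returns the picture (400x640x3 uint8, red, green, blue); there is no depth.
- camera_info(name): a dict with "fx", "fy", "cx", "cy" (pixels), "D" ([k1, k2, p1, p2, k3] as OpenCV has them; the pictures are not rectified), "T" (4x4, takes a point from camera to world coordinates). Camera axes: x right, y down, z forward; pixel columns grow to the right and rows downward; lengths in mm; the calibration is good to about 2 mm. A picture is of the moment at which its call begins. camera_info takes no time and is no camera call.
- close_job(): hands the job in; it is judged then, once.
Trained networks look in the newest picture that a camera, given by its name, has taken for a name from the list of things; names that differ only in an ending like _2 or _b are one class to them, and where a whole thing is asked for, a point or a joint stands for the part that bears it (a point fixed in the world has none). Each returns a list of dicts, best first, with "p" (0 to 1); they miss things now and then, are a little off and sometimes report something else, mostly with a low value. They report only what shows in the picture. A call takes as long as a camera call. They do not tell look-alikes from the thing itself.
- find_in(camera, name): "pixel" ([column, row] in pixels, amid what is visible of it).
- silhouettes(camera, name): "region" (400x640 bool, what is visible of it) and "pixel" ([column, row] in pixels, amid what is visible of it).
The state is a dict: "t": time; "joint_positions": joint angles; "qd": joint speeds; "tau": joint torques, N m; "position": TCP position; "tcp_rot": TCP orientation; "force": force on the tool from outside, world axes, zero at the start; "wrist_torque": the same for the moment, N m; "finger_gap": opening from 0.0 (shut) to 1.0 (fully open); "gripper_force": force on a finger pad.
Only numpy, scipy, OpenCV 4.12 (cv2) and the standard library are available. Lean on these libraries where they do the work, as an engineer would, in place of code of your own. Each camera call takes 0.05 s, during which the arm holds its last target. There are 200 camera calls.

## Working session

There is one attempt and no reset: what is moved stays moved. The work goes in short steps, Python scripts to look and compute and a shell command to move; the robot and the scene stay as the last step left them, time stands still between calls to the robot, and variables do not carry over. Pictures are saved under pics/ and viewed, at most 10 in all, crops included, and the job is handed in when it is done.

```bash
ls; mkdir -p pics
cat > h.py <<'E'
from bench import *
import numpy as np, cv2
from scipy.spatial.transform import Rotation as R
def ray(cam,pts,z):
    c=camera_info(cam);K=np.array([[c['fx'],0,c['cx']],[0,c['fy'],c['cy']],[0,0,1.]])
    u=cv2.undistortPoints(np.array(pts,float).reshape(-1,1,2),K,np.array(c['D'],float)).reshape(-1,2)
    T=np.array(c['T']);d=np.c_[u,np.ones(len(u))]@T[:3,:3].T;o=T[:3,3]
    return o+d*((z-o[2])/d[:,2])[:,None]
E
python3 - <<'E'
from h import *
ims=[]
for c in ("scene","top"):
    im=capture(c);cv2.imwrite(f'pics/{c}0.png',im[:,:,::-1])
    print(c,np.round(np.array(camera_info(c)['T']),2).tolist(),camera_info(c)['fx'])
    for n in("holder_grip","port","plug_centre","slot_mouth"):
        for r in find_in(c,n)[:3]: print(n,round(r['p'],2),np.round(r['pixel']),np.round(ray(c,[r['pixel']],{'port':45,'slot_mouth':45,'holder_grip':44,'plug_centre':31}[n])[0]))
print(observe())
E
```

```text
pics
scene [[0.68, -0.5, 0.54, -60.43], [-0.74, -0.46, 0.5, -408.42], [-0.0, -0.74, -0.68, 798.41], [0.0, 0.0, 0.0, 1.0]] 468.42657173052896
holder_grip 0.63 [224. 164.] [478. 417.  44.]
holder_grip 0.57 [270. 183.] [509. 274.  44.]
port 0.92 [348. 232.] [509.  25.  45.]
plug_centre 0.7 [443. 307.] [ 490. -232.   31.]
slot_mouth 0.92 [347. 229.] [514.  33.  45.]
top [[-0.06, -0.98, 0.2, 295.15], [-1.0, 0.06, -0.01, 118.15], [0.0, -0.2, -0.98, 1127.15], [0.0, 0.0, 0.0, 1.0]] 414.3496553885555
holder_grip 0.62 [197. 221.] [480. 430.  44.]
holder_grip 0.6 [246. 205.] [515. 300.  44.]
port 0.93 [346. 195.] [526.  34.  45.]
plug_centre 0.55 [440. 202.] [ 495. -220.   31.]
slot_mouth 0.95 [342. 196.] [524.  42.  45.]
{'t': 0.5, 'joint_positions': array([ 1.45860039e+00,  3.84721992e-01,  7.84092020e-03, -5.13924820e-05,
       -1.19399616e+00, -2.58617673e-01]), 'qd': array([-0.00041427, -0.00010494,  0.00099349, -0.00088432, -0.00100836,
        0.00037331]), 'tau': array([ 1.47182686e-04, -3.90073979e+01,  1.87448180e+01,  4.22074243e+00,
        1.50034827e-02, -3.96567805e-05]), 'position': array([226.4257432 , 582.48970457, 239.50598249]), 'tcp_rot': array([ 9.82859595e-01, -1.84355675e-01, -2.08703673e-05,  4.20903974e-05]), 'force': array([-0.60574034, -0.07499401,  0.9287323 ]), 'wrist_torque': array([-0.03168531, -0.04438009,  0.04312418]), 'gripper_force': 0.0, 'finger_gap': 1.002392564931544}
```

View pics/scene0.png

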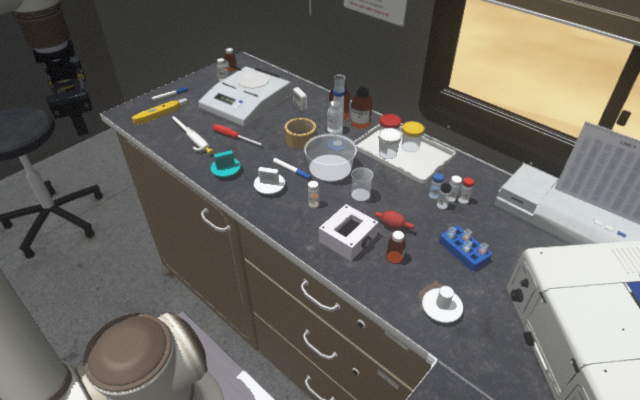

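Run:
```python
import cv2
im=cv2.imread('pics/top0.png')[130:270,150:350]
cv2.imwrite('pics/top0c.png',cv2.resize(im,None,fx=4,fy=4,interpolation=cv2.INTER_CUBIC))
```

```text
(no output)
```

View pics/top0c.png

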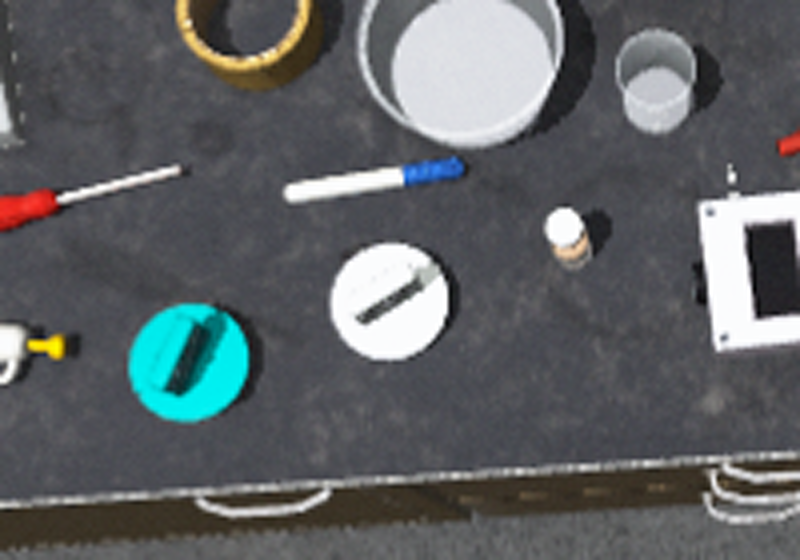

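The scene picture shows the turquoise look-alike at (225,165), the white keyed holder at (270,180), the port at (348,232) and the plug at (443,303). In the top crop, the holder's plate runs along the dark strip from about px (240,210) to (257,199). The port's slot runs vertically in the image, roughly along world x. Next I'll fit the models to the silhouettes in both cameras.

```bash
cat > fit.py <<'E'
from h import *
from scipy.optimize import minimize
def box(x,y,z0,z1,cx=0,cy=0): return np.array([[cx+a*x/2,cy+b*y/2,z] for a in(-1,1) for b in(-1,1) for z in(z0,z1)])
def cyl(d,z0,z1):
    t=np.linspace(0,2*np.pi,36); return np.array([[d/2*np.cos(a),d/2*np.sin(a),z] for a in t for z in(z0,z1)])
HOLD=[box(56,24,0,14),cyl(80,14,19),box(50,14,19,62)]
b=np.array([[15*np.cos(a),s,22+15*np.sin(a)] for a in np.linspace(0,6.3,24) for s in(-54,54)])
PORT=[box(100,92,0,45),b]
def render(cam,parts,p,S=4):
    c=camera_info(cam);K=np.array([[c['fx'],0,c['cx']],[0,c['fy'],c['cy']],[0,0,1.]]);W=np.linalg.inv(np.array(c['T']))
    m=np.zeros((400*S,640*S),np.uint8);z0=p[3] if len(p)>3 else 0
    for q in parts:
        w=q@R.from_euler('z',p[2]).as_matrix().T+[p[0],p[1],z0]
        uv=cv2.projectPoints(w,cv2.Rodrigues(W[:3,:3])[0],W[:3,3],K,np.array(c['D'],float))[0].reshape(-1,2)
        cv2.fillConvexPoly(m,cv2.convexHull(np.round((uv+.5)*S).astype(np.int32)),1)
    return cv2.resize(m.astype(np.float32),(640,400),interpolation=cv2.INTER_AREA)
def fit(regs,parts,p0,steps=(10,10,.2)):
    def cost(p):
        s=0
        for cam,r in regs.items():
            m=render(cam,parts,p); s+=1-np.minimum(m,r).sum()/np.maximum(m,r).sum()
        return s
    p0=np.array(p0,float);sim=np.vstack([p0]+[p0+np.eye(3)[i]*steps[i] for i in range(3)])
    r=minimize(cost,p0,method='Nelder-Mead',options=dict(initial_simplex=sim,xatol=.05,fatol=1e-5,maxiter=150)); return r.x,r.fun
E
python3 - <<'E'
from fit import *
def reg(cam,n,px):
    L=[s for s in silhouettes(cam,n) if np.hypot(*(np.array(s['pixel'])-px))<15]
    return L[0]['region'].astype(np.float32)
Rp={};Rh={}
for cam,a,b in(("scene",(348,232),(270,183)),("top",(346,195),(246,205))):
    capture(cam); Rp[cam]=reg(cam,"port",a); Rh[cam]=reg(cam,"holder_grip",b)
np.savez('regs',**{'p'+k:v for k,v in Rp.items()},**{'h'+k:v for k,v in Rh.items()})
for nm,r,m,ps in(("port",Rp,PORT,[(520,35,0)]),("hold",Rh,HOLD,[(512,290,.7),(512,290,-.7)])):
    for p in ps:
        print(nm,*fit(r,m,p)); 
        for c in r: print('  ',c,*fit({c:r[c]},m,p), r[c].sum())
e=ray("top",[(240,210),(257,198.75)],19);d=e[1]-e[0];print('strip dir',np.degrees(np.arctan2(d[1],d[0])),e.mean(0))
# slot: dark inside port top
im=cv2.imread('pics/top0.png',0).astype(int);M=cv2.morphologyEx(Rp['top'].astype(np.uint8),cv2.MORPH_CLOSE,np.ones((25,25)))
M=cv2.erode(M,np.ones((9,9)));ys,xs=np.nonzero((im<90)&(M>0))
w=ray("top",np.c_[xs,ys],45)[:,:2];print('slot',len(w),cv2.minAreaRect(w.astype(np.float32)))
E
```

```text
port [5.24992408e+02 3.99598061e+01 5.46905728e-02] 0.1056826114654541
   scene [5.27875688e+02 4.01579083e+01 4.01122947e-02] 0.03121340274810791 2087.0
   top [5.23695628e+02 4.09219123e+01 4.67389163e-02] 0.035390377044677734 1459.0
hold [524.97283713 301.68617439  -1.10349214] 0.1464555263519287
   scene [525.78761728 303.09837596  -1.14012085] 0.0645219087600708 675.0
   top [522.76078258 301.7371923    0.83767753] 0.05970966815948486 646.0
hold [524.29085966 301.74112725  -0.97502096] 0.15389502048492432
   scene [526.50632012 302.3555551   -1.12822507] 0.05954420566558838 675.0
   top [522.80491765 301.78775467  -0.61177108] 0.05905437469482422 646.0
strip dir -58.9252826869538 [522.3438749  297.35013271  19.        ]
slot 271 ((521.5452270507812, 40.41148376464844), (62.57773971557617, 31.725126266479492), 3.049421787261963)
```

Run:
```python
import cv2
im=cv2.imread('pics/scene0.png')
f=lambda a:cv2.resize(a,(400,400),interpolation=cv2.INTER_CUBIC)
t=cv2.imread('pics/top0.png')
cv2.imwrite('pics/s0c.png',cv2.hconcat([f(im[150:210,240:300]),f(t[165:225,315:375])]))
```

```text
(no output)
```

View pics/s0c.png

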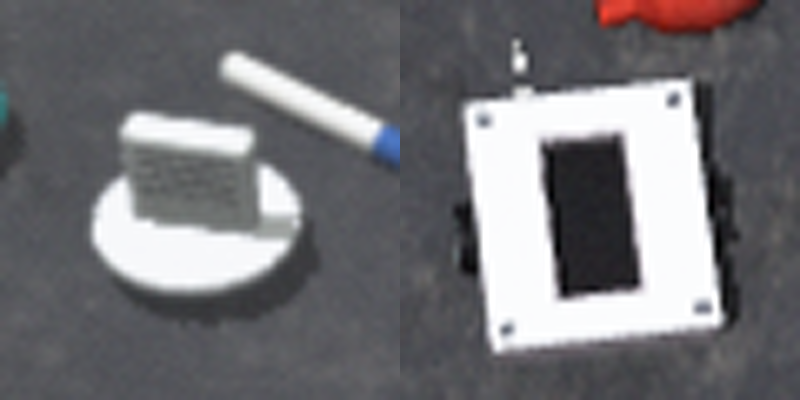

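The left crop (scene) shows the holder's plate base edge running from about px (260,182) to (278,185). The right crop (top) shows the slot centred at about px (338,198), close to world x. The port fit gives roughly (524.5, 40.3) at 2.8°. I'll check the plate yaw from its edges, then work out the first move.

```bash
cat >> h.py <<'E'
def delta(x,y,z,yaw):
    s=observe();r=R.from_quat(s['tcp_rot']);t=R.from_euler('z',yaw,degrees=True)*R.from_quat([1,0,0,0])
    d=r.inv().apply(np.array([x,y,z])-s['position'])/1000;v=(r.inv()*t).as_rotvec()
    print('t',round(s['t'],2),'rows',np.round(d,4),np.round(v,3),'|d|mm',round(np.linalg.norm(d)*1000),'pos',np.round(s['position'],1),'yaw',round(np.degrees(np.arctan2(*r.as_matrix()[[1,0],0])),1),'F',np.round(s['force'],1),'gap',round(s['finger_gap'],3),'grip',round(s['gripper_force'],1),'q',np.round(s['joint_positions'],2))
E
python3 - <<'E'
from h import *
for a,b,z in(((133,215),(255,233),19),((120,140),(250,153),62),((128,118),(255,131),62)):
    e=ray("scene",[(240+a[0]/6.667-.5,150+a[1]/6.667-.5),(240+b[0]/6.667-.5,150+b[1]/6.667-.5)],z);d=e[1]-e[0];print(np.degrees(np.arctan2(d[1],d[0])),np.linalg.norm(d),e.mean(0))
delta(525,302,140,-62)
E
```

```text
-60.06613583173669 48.817352550517796 [522.88019935 298.88952632  19.        ]
-56.421794484411286 49.72650514261781 [518.75160378 294.83248699  62.        ]
-56.707659142257896 49.02586817637251 [529.31139523 302.62118131  62.        ]
t 0.8 rows [0.3799 0.1533 0.0996] [-0.     0.     0.711] |d|mm 422 pos [226.4 582.5 239.6] yaw -21.2 F [ 0.6 -0.6  0.4] gap 1.001 grip 0.0 q [ 1.46  0.38  0.01  0.   -1.19 -0.26]
```

```bash
python3 -m crank '[[0.38,0.154,0.1,0,0,0.66],[0.38,0.154,0.1,0,0,0.66],[0.38,0.154,0.1,0,0,0.66],[0.38,0.154,0.1,0,0,0.66],[0.38,0.154,0.1,0,0,0.66],[0.38,0.154,0.1,0,0,0.66],[0.38,0.154,0.1,0,0,0.66],[0.38,0.154,0.1,0,0,0.66],[0.38,0.154,0.1,0,0,0.66],[0.38,0.154,0.1,0,0,0.66],[0.38,0.154,0.1,0,0,0.66],[0.38,0.154,0.1,0,0,0.66],[0.38,0.154,0.1,0,0,0.66]]' 1
python3 - <<'E'
from h import *
delta(525,301,42,-59)
E
```

```text
t: 2.1
position: [524.3, 302.5, 140.2]
tcp_rot: [0.871, -0.492, 0.0, -0.001]
force: [0.4, 0.3, -0.8]
finger_gap: 1.002
gripper_force: 0.0
t 2.1 rows [0.0017 0.0002 0.0982] [-0.001  0.     0.001] |d|mm 98 pos [524.3 302.5 140.2] yaw -59.0 F [ 0.4  0.3 -0.8] gap 1.002 grip 0.0 q [ 0.79  0.44 -0.18  0.   -0.96 -0.25]
```

```bash
python3 -m crank '[[0.001,0,0.04,0,0,0],[0.0015,0,0.075,0,0,0],[0.0015,0,0.098,0,0,0],[0.0015,0,0.098,0,0,0],[0.0015,0,0.098,0,0,0]]' 1 && python3 -m crank '[[0,0,0,0,0,0],[0,0,0,0,0,0],[0,0,0,0,0,0],[0,0,0,0,0,0],[0,0,0,0,0,0],[0,0,0,0,0,0],[0,0,0,0,0,0],[0,0,0,0,0,0]]' 0 25
python3 - <<'E'
from h import *
delta(525,302,180,-59)
a=capture("scene");cv2.imwrite('pics/g.png',cv2.resize(cv2.cvtColor(a,4)[90:230,190:390],None,fx=4,fy=4,interpolation=cv2.INTER_CUBIC))
E
```

```text
t: 2.6
position: [525.7, 301.0, 42.2]
tcp_rot: [0.871, -0.492, 0.0, -0.0]
force: [0.1, -1.4, 0.5]
finger_gap: 1.0
gripper_force: 0.0
t: 3.4
position: [525.6, 300.0, 41.5]
tcp_rot: [0.87, -0.493, -0.0, 0.0]
force: [0.5, -0.0, 0.5]
finger_gap: 0.355
gripper_force: 0.0
t 3.4 rows [-0.002  -0.0005 -0.1385] [ 0.    -0.    -0.001] |d|mm 139 pos [525.6 300.   41.5] yaw -59.1 F [ 0.5 -0.   0.5] gap 0.355 grip 0.0 q [ 0.79  0.55 -0.27 -0.   -0.75 -0.25]
```

View pics/g.png

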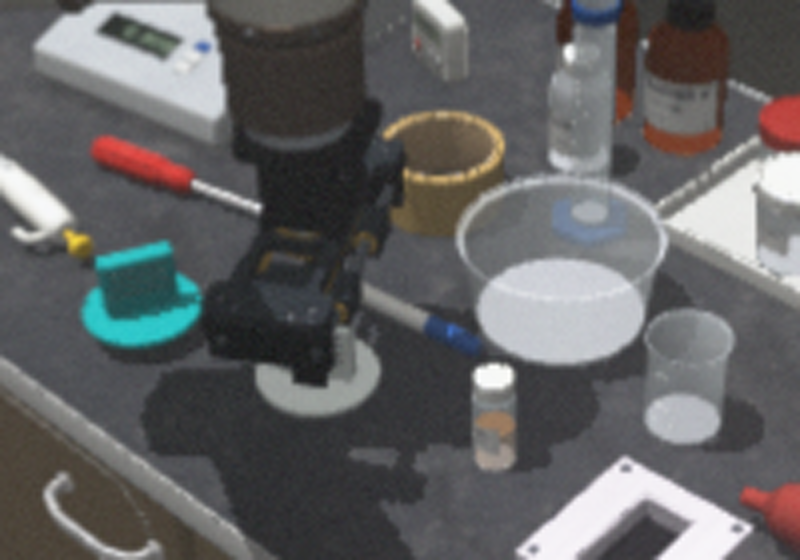

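The picture shows the open gripper straddling the plate at crop (320,350), still closing. It needs more time.

```bash
python3 -m crank '[[0,0,0,0,0,0],[0,0,0,0,0,0],[0,0,0,0,0,0],[0,0,0,0,0,0],[0,0,0,0,0,0],[0,0,0,0,0,0],[0,0,0,0,0,0]]' 0 25
```

```text
t: 4.15
position: [525.5, 300.0, 41.4]
tcp_rot: [0.87, -0.493, -0.0, 0.0]
force: [-1.1, -0.8, -1.9]
finger_gap: 0.158
gripper_force: 25.0
```

```bash
python3 -m crank '[[0,0,-0.02,0,0,0],[0,0,-0.06,0,0,0],[0,0,-0.11,0,0,0],[0,0,-0.11,0,0,0]]'
python3 - <<'E'
from h import *
delta(524.5,40.3,125,-59)
E
```

```text
t: 4.55
position: [529.6, 302.9, 159.6]
tcp_rot: [0.871, -0.492, 0.003, -0.007]
force: [0.7, 0.7, -0.5]
finger_gap: 0.159
gripper_force: 25.0
t 4.55 rows [0.2224 0.1403 0.0321] [-0.016  0.001  0.001] |d|mm 265 pos [529.6 302.9 159.6] yaw -59.0 F [ 0.7  0.7 -0.5] gap 0.159 grip 25.0 q [ 0.79  0.42 -0.15  0.   -0.98 -0.25]
```

```bash
python3 -m crank '[[0.04,0.025,0,0,0,0],[0.08,0.05,0,0,0,0],[0.12,0.073,0,0,0,0],[0.16,0.097,0,0,0,0],[0.195,0.118,0.01,0,0,0],[0.223,0.135,0.02,0,0,0],[0.223,0.135,0.027,0,0,0],[0.223,0.135,0.027,0,0,0],[0.223,0.135,0.027,0,0,0],[0.223,0.135,0.027,0,0,0],[0.223,0.135,0.027,0,0,0]]'
python3 - <<'E'
from fit import *
def reg(cam,n):
    L=silhouettes(cam,n);print(cam,n,[(round(l['p'],2),np.round(l['pixel'])) for l in L[:3]]);return L
delta(524.5,40.3,100,-59)
for c in("scene","top"):
    im=capture(c);cv2.imwrite(f'pics/{c}1.png',im[:,:,::-1]);reg(c,"holder_grip")
a,b=[cv2.imread(f'pics/{c}1.png') for c in("scene","top")]
f=lambda a:cv2.resize(a,(400,400),interpolation=cv2.INTER_CUBIC)
cv2.imwrite('pics/p1.png',cv2.hconcat([f(a[165:265,300:400]),f(b[150:250,300:400])]))
E
```

```text
t: 5.65
position: [524.8, 40.4, 124.9]
tcp_rot: [0.87, -0.492, 0.0, -0.0]
force: [-0.1, -0.6, -1.4]
finger_gap: 0.158
gripper_force: 25.0
t 5.65 rows [-0.0001  0.0003  0.0249] [-0.001 -0.     0.001] |d|mm 25 pos [524.8  40.4 124.9] yaw -59.0 F [-0.1 -0.6 -1.4] gap 0.158 grip 25.0 q [ 0.39  0.33 -0.39  0.   -0.84  0.16]
scene holder_grip [(0.84, array([226., 163.])), (0.53, array([349., 214.]))]
top holder_grip [(0.78, array([197., 222.])), (0.6, array([329., 200.]))]
```

View pics/p1.png

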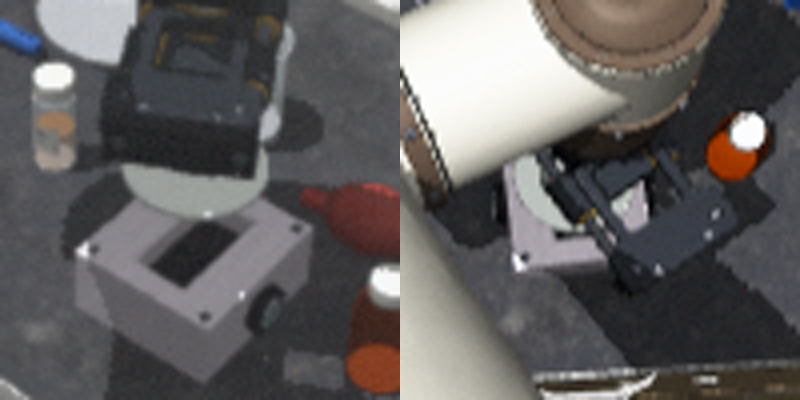

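The scene crop shows the holder held level above the port. The flange spans about px columns 330.5–367, with its lower edge near row 219. I'll compare that with the model at the assumed pose.

Run:
```python
from fit import *
im=cv2.imread('pics/scene1.png')
best=[]
m0=render("scene",[cyl(80,14,19)],(524.8,40.4,-1.03,83.5))
y,x=np.nonzero(m0>.5);print('model',x.min(),x.max(),y.min(),y.max())
L=[s for s in silhouettes("scene","holder_grip") if abs(s['pixel'][0]-349)<15]
r=L[0]['region'];y,x=np.nonzero(r);print('seen',x.min(),x.max(),y.min(),y.max(),r.sum())
# fit lower arc: lower boundary rows per column (excluding the side columns)
low=lambda m:np.array([np.nonzero(m[:,c])[0].max() if m[:,c].any() else np.nan for c in range(332,366)],float)
for dx in(-6,-4,-2,0,2,4,6):   # shift along plate
  for dy in(0,):
    d=np.array([np.cos(-1.03),np.sin(-1.03)])*dx
    m=render("scene",[cyl(80,14,19)],(524.8+d[0],40.4+d[1],-1.03,83.5))
    yy,xx=np.nonzero(m>.5);print(dx,xx.min(),xx.max(),'low diff',round(np.nanmean(low(r)-low(m>.5)),2))
```

```text
model 330 366 194 220
seen 332 366 205 219 331
-6 328 364 low diff -1.09
-4 329 365 low diff -1.24
-2 330 366 low diff -1.47
0 330 366 low diff -1.53
2 331 367 low diff -1.74
4 332 368 low diff -1.79
6 333 369 low diff -1.79
```

```bash
python3 -m crank '[[0,0,0.015,0,0,0],[0,0,0.028,0,0,0],[0,0,0.034,0,0,0],[0,0,0.034,0,0,0],[0,0,0.034,0,0,0]]'; python3 -m crank '[[0,0,0.001,0,0,0],[0,0,0.002,0,0,0],[0,0,0.003,0,0,0],[0,0,0.003,0,0,0]]'
```

```text
t: 6.4
position: [524.9, 39.4, 90.9]
tcp_rot: [0.87, -0.493, 0.0, -0.0]
force: [0.4, -0.2, -0.7]
finger_gap: 0.163
gripper_force: 25.0
t: 6.8
position: [524.4, 39.3, 87.6]
tcp_rot: [0.87, -0.493, 0.0, -0.0]
force: [-0.1, -1.5, -0.6]
finger_gap: 0.158
gripper_force: 25.0
```

```bash
python3 -m crank '[[0,0,0.0005,0,0,0],[0,0,0.001,0,0,0],[0,0,0.0015,0,0,0],[0,0,0.0015,0,0,0]]'; python3 -m crank '[[0,0,0.0005,0,0,0],[0,0,0.0005,0,0,0],[0,0,0.0005,0,0,0]]'
```

```text
t: 7.2
position: [524.5, 39.3, 86.4]
tcp_rot: [0.87, -0.493, 0.0, 0.0]
force: [-2.4, 0.4, 1.1]
finger_gap: 0.16
gripper_force: 25.0
t: 7.5
position: [524.5, 39.4, 86.4]
tcp_rot: [0.87, -0.493, 0.0, -0.0]
force: [-2.1, 1.4, 5.6]
finger_gap: 0.161
gripper_force: 25.0
```

```bash
python3 -m crank '[[0,0,0,0,0,-0.1],[0,0,0,0,0,-0.2],[0,0,0,0,0,-0.3],[0,0,0,0,0,-0.4],[0,0,0,0,0,-0.5],[0,0,0,0,0,-0.6],[0,0,0,0,0,-0.7],[0,0,0,0,0,-0.8],[0,0,0,0,0,-0.9],[0,0,0,0,0,-1.0],[0,0,0,0,0,-1.05],[0,0,0,0,0,-1.08],[0,0,0,0,0,-1.08],[0,0,0,0,0,-1.08]]'
python3 - <<'E'
from fit import *
delta(524.5,40.4,86,2.8)
im=capture("scene");cv2.imwrite('pics/s2.png',cv2.resize(im[175:265,300:400,::-1],None,fx=6,fy=6,interpolation=cv2.INTER_CUBIC))
E
```

```text
t: 8.9
position: [524.4, 39.3, 85.4]
tcp_rot: [1.0, 0.024, -0.0, -0.0]
force: [0.5, -0.4, -1.3]
finger_gap: 0.159
gripper_force: 25.0
t 8.9 rows [ 0.0001 -0.0011 -0.0006] [-0.  0. -0.] |d|mm 1 pos [524.4  39.3  85.4] yaw 2.8 F [ 0.5 -0.4 -1.3] gap 0.159 grip 25.0 q [ 0.38  0.39 -0.43 -0.   -0.75  1.24]
```

View pics/s2.png

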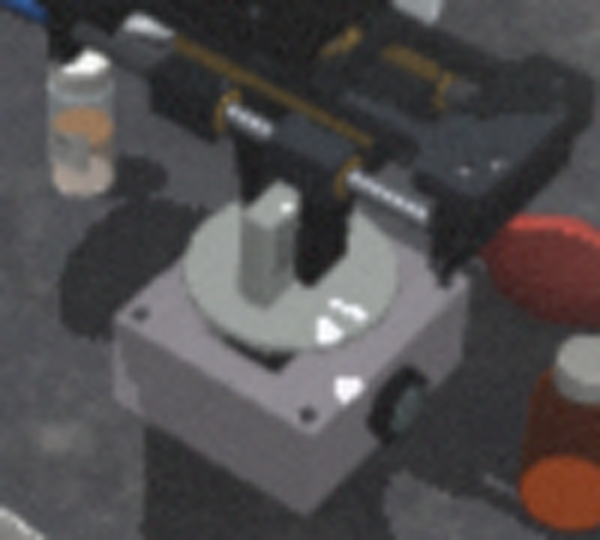

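The picture shows the key lined up over the slot (slot end at crop (270,355)), the flange still raised and no contact force. Now I'll lower it.

```bash
python3 -m crank '[[0,-0.001,0.001,0,0,0],[0,-0.001,0.002,0,0,0],[0,-0.001,0.003,0,0,0],[0,-0.001,0.004,0,0,0],[0,-0.001,0.004,0,0,0]]'
```

```text
t: 9.45
position: [524.3, 40.3, 81.3]
tcp_rot: [1.0, 0.025, -0.0, 0.0]
force: [0.3, -0.3, -2.3]
finger_gap: 0.158
gripper_force: 25.0
```

Free descent.

```bash
python3 -m crank '[[0,0,0.002,0,0,0],[0,0,0.004,0,0,0],[0,0,0.006,0,0,0],[0,0,0.0075,0,0,0],[0,0,0.0075,0,0,0]]'; python3 -m crank '[[0,0,0.0005,0,0,0],[0,0,0.001,0,0,0],[0,0,0.0015,0,0,0],[0,0,0.0015,0,0,0]]'
```

```text
t: 9.95
position: [524.2, 40.2, 73.7]
tcp_rot: [1.0, 0.025, -0.0, 0.0]
force: [-0.1, -0.3, -0.8]
finger_gap: 0.161
gripper_force: 25.0
t: 10.35
position: [524.4, 40.3, 72.5]
tcp_rot: [1.0, 0.025, -0.0, 0.0]
force: [-0.4, -0.3, -1.2]
finger_gap: 0.159
gripper_force: 25.0
```

```bash
python3 -m crank '[[0,0,0.0005,0,0,0],[0,0,0.0005,0,0,0],[0,0,0.0005,0,0,0]]'; python3 -m crank '[[0,0,0,0,0,0],[0,0,0,0,0,0],[0,0,0,0,0,0],[0,0,0,0,0,0],[0,0,0,0,0,0],[0,0,0,0,0,0],[0,0,0,0,0,0],[0,0,0,0,0,0],[0,0,0,0,0,0],[0,0,0,0,0,0]]' 0.7; python3 -m crank '[[0,0,-0.01,0,0,0],[0,0,-0.03,0,0,0],[0,0,-0.07,0,0,0],[0,0,-0.11,0,0,0],[0,0,-0.15,0,0,0],[0,0,-0.15,0,0,0],[0,0,-0.15,0,0,0]]'
python3 - <<'E'
from fit import *
im=capture("scene");cv2.imwrite('pics/s3.png',cv2.resize(im[175:265,300:400,::-1],None,fx=6,fy=6,interpolation=cv2.INTER_CUBIC))
E
```

```text
t: 10.65
position: [524.4, 40.3, 72.4]
tcp_rot: [1.0, 0.025, 0.0, 0.0]
force: [-1.9, 0.5, 2.1]
finger_gap: 0.158
gripper_force: 25.0
t: 11.65
position: [524.4, 40.3, 72.1]
tcp_rot: [1.0, 0.025, 0.0, -0.0]
force: [0.6, -0.8, -0.2]
finger_gap: 0.695
gripper_force: 0.0
t: 12.35
position: [524.6, 40.5, 223.8]
tcp_rot: [1.0, 0.025, 0.002, -0.001]
force: [-0.5, -0.2, -1.2]
finger_gap: 0.699
gripper_force: 0.0
```

View pics/s3.png

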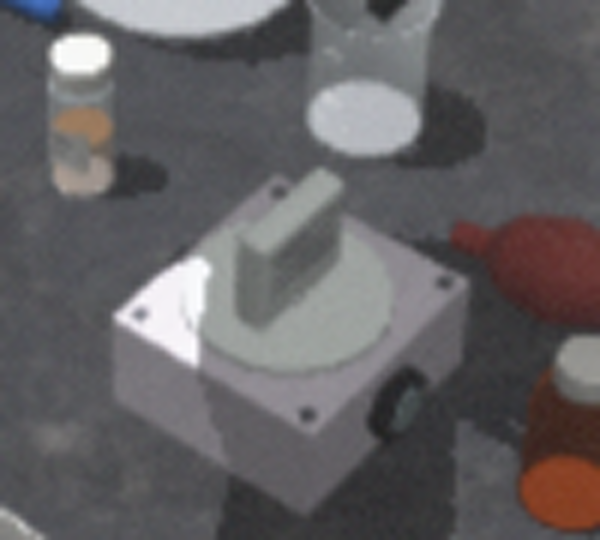

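The flange sits flush on the housing (crop (290,300)), the plate is parallel to the 100 mm sides, and the gripper is clear.

```bash
python3 -c "from bench import *;print(close_job())"
```

```text
the job is handed in; nothing more can be done
None
```

The keyed holder was set across the slot, turned about 62° until the key dropped fully home with the flange flush, and released; the plug was not touched, and I handed the job in at about 12.4 s (no verdict was returned).

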